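# Unlock a stock bin from its row and pack it

## Robot

A 6-joint arm with a two-finger parallel gripper is mounted at the origin on the work surface. World frame = base frame: x ahead of the robot, y to its left, z up, the work surface at z = 0. Lengths are in m, angles in degrees, forces in N, time in s.
With the tool pointing down it reaches from about 0.4 to 0.825 m from the base axis. Payload 7 kg.
Tool frame: the origin (TCP) lies midway between the tips of the shut fingers; the grasp point (between the pads) lies r.grip_depth behind it (r.grip_depth is the distance from the TCP to the grasp point, in m); z points along the fingers, y is the direction in which the jaws open and shut (so a half turn about z gives the same grasp; the last joint's range is limited). The gripper opens to 88 mm and grips with 3 to 60 N. Pads are 19 mm wide; open, the fingers measure 130 mm over their backs; the gripper's body (78 mm by 193 mm) begins 47 mm behind the grasp point.
Start: joints at [-54.826, 20.546, 0.682, 0, -70.136, -16.507], TCP at [0.216, -0.639, 0.227] pointing down, gripper open.
Joint ranges: [-176.03, 176.03], [-82.01, 121.73], [-58.28, 71.71], [-173.87, 95.51], [-174.79, -0.11], [-173.66, 173.66]. Speed limits (degrees/s): [136.94, 136.94, 172.46, 180, 180, 180].

## Interface

Orientations are given as [roll, pitch, yaw] about the fixed x, y, z axes, in that order (R = Rz(yaw) Ry(pitch) Rx(roll)).
In Python, from plant import r, imaging, close_job gives the robot as it stands.
- The arm moves only by the tool step_arm, never from a script. Its argument "commands" is a list of rows, each a list of 2 entries, a list of its own where there are three numbers: the shift along the tool's x, y, z in mm, then the turn about the tool's z in degrees. In form: [[[x, y, z], twist], ...]. A call has 1 to 20 rows; each row shifts and turns the commanded pose from where the row before left it, along the tool's axes as they then stand; what a row does not reach is not made up. A row lasts 1/8 s, in which the tool goes at most 62.5 mm and 10.7 degrees, less where a joint would pass 70% of its speed; a pose out of reach is approached as far as the arm can. A call with a gripper value outside its range is refused whole. "gripper" is the closure, from 0 (fully open) to 1 (shut), set as the call begins (left out, the last holds). The fingers move at their own pace and stop on an object; "grip_force" is the grip in N (left out, the last holds). Time passes only in rows, so rows that do not move let the fingers close. It gives the time, the measured TCP pose, the force and the opening at its end, in the units of the state.
- r.get_state(): the state, without advancing time (a new reading comes with each control period).
- imaging.capture(name): name is "scene" or "side" or "wrist"; returns a dict with "img" (400x640x3 uint8, red, green, blue), "z_map" (400x640 float32, m along the optical axis (not along the pixel's ray), 0 where there is no reading), "vfov" (degrees; the focal length in pixels is half the picture's height over the tangent of half this angle, whatever the lens; pixels are square), "cx", "cy" (the principal point, pixels), "D" ([k1, k2, p1, p2, k3] as OpenCV has them; the pictures are not rectified), "extrinsics" (4x4, takes a point from camera to world coordinates); the wrist camera has in their place "T_tool_cam" (4x4, takes a point from camera to tool coordinates, whose origin is the TCP and whose axes are the flange's). Camera axes: x right, y down, z forward; pixel columns grow to the right and rows downward; lengths in m; the calibration is good to about 2 mm. A picture is of the moment at which its call begins: read the wrist's pose just before it.
- close_job(): hands the job in, once; it reports no verdict.
The state is a dict: "time_s": time; "joints": joint angles; "qd": joint speeds; "joint_torque": joint torques, N m; "tcp_pos": TCP position; "eef_rot": TCP orientation; "contact_force": force on the tool from outside, world axes, zero at the start; "moment": the same for the moment, N m; "gripper_width": finger opening in m.
Only numpy, scipy, OpenCV 4.12 (cv2) and the standard library are available. Lean on these libraries where they do the work, as an engineer would, in place of code of your own. Each camera call takes 0.05 s, during which the arm holds its last target.

## Task

Lift the orange bin straight up out of the interlocking row until it is clear of both neighbours, and stand it upright on the green pad and let go. Then take it again across its two tongues and stand it upright on the black tray, lengthwise in the gap between the two cartons. Never drop or tip the orange bin, and leave the other two bins and the cartons where they are.

Things in the scene. Friction and masses are not known exactly. Their poses are not given: they have to be found in the camera images.
- bin_centre (a point): Orange bin's centre, 40 mm above its underside; z up. Closed box 36 (x) x 36 (y) x 80 mm high, about 0.25 kg. Down each y side runs a T-shaped tongue (head 20 mm wide, 5 thick); 60 mm over both heads. Grip the upper half: in the row only the x faces (36 mm) are free; in the tray there is finger room only at the tongue heads (60 mm, along y).
- dock: Fixed dark steel row holder, 50 (x) x 147 (y) mm, floor 5 mm above the bench, rim 13 mm. Origin: centre of its underside. The row stands along its y: grey bin at +y, orange in the middle (axes along the dock's), blue at -y. The orange tongues sit in the neighbours' channels with 1.5 to 2 mm play and leave them only straight up, after 80 mm.
- left_centre (a point): Centre (40 mm above its underside) of the loose grey neighbour bin, 36 (x) x 47 (y) x 80 mm high, 0.6 kg, with a channel round the orange bin's tongue on its -y side.
- right_centre (a point): Centre (40 mm above its underside) of the loose blue neighbour bin, 36 (x) x 47 (y) x 80 mm high, 0.6 kg, with a channel round the orange bin's tongue on its +y side.
- pad: Fixed green pad on the bench, 120 x 120 mm, 4 mm thick. Origin: centre of its underside.
- gap (a point): Middle of the gap, on the floor of the fixed black tray (110 (x) x 190 (y) mm, floor 4 mm and rim 10 mm above the bench); z up. x runs along the gap, y across it to the cartons. The gap is 53 mm wide in y, open at both ends; the orange bin goes in with its y axis along the gap's x, either way round.
- carton_a_centre (a point): Centre (37 mm above its underside) of the loose white carton with a green band at the +y side of the gap, 92 (x) x 62 (y) x 74 mm high, 0.6 kg.
- carton_b_centre (a point): Centre (37 mm above its underside) of the loose white carton with a green band at the -y side of the gap, same size and mass.

How it is judged:
By the outcome, as a careful person would: the job done as asked, in the order asked, and still so for the second after the job is handed in, with the robot touching nothing.
It also fails if it takes over 61 s, if anything falls off the work surface, if the arm or the gripper's body presses on something with over 40 N, if the wrist force passes 120 N, or if a joint passes its speed limit or range.

## Working session

There is one attempt and no reset: what is moved stays moved. The work goes in short steps, Python scripts to look and compute and a tool call to move; the robot and the scene stay as the last step left them, time stands still between calls to the robot, and variables do not carry over. Pictures are saved under pics/ and viewed, and the job is handed in when it is done.

Besides the shell and the picture viewer there is one more tool, called after "Emit:" as name(argument=value, ...), one argument or row to a line, values as JSON. step_arm: Moves the arm, as the interface text tells. Its arguments: {"type":"object","properties":{"commands":{"type":"array","items":{"type":"array"}},"gripper":{"type":"number"},"grip_force":{"type":"number"}},"required":["commands"]}

```bash
mkdir -p pics; cat > h.py <<'E'
import numpy as np, cv2
from scipy.spatial.transform import Rotation as R
from plant import r, imaging, close_job
def K(c):
    f=200/np.tan(np.radians(c['vfov'])/2)
    return np.array([[f,0,c['cx']],[0,f,c['cy']],[0,0,1.]])
def pose():
    s=r.get_state();T=np.eye(4);T[:3,:3]=R.from_euler('xyz',s['eef_rot'],degrees=True).as_matrix();T[:3,3]=s['tcp_pos'];return s,T
def cap(name,fn=None):
    s,T=pose()
    c=imaging.capture(name)
    c['T']=T@c['T_tool_cam'] if name=='wrist' else np.array(c['extrinsics'])
    if fn: cv2.imwrite('pics/'+fn,c['img'][:,:,::-1])
    return c
def cloud(c):
    v,u=np.mgrid[0:400,0:640]
    p=cv2.undistortPoints(np.stack([u.ravel(),v.ravel()],1).astype(np.float64)[:,None],K(c),np.array(c['D'],float))[:,0]
    z=c['z_map'].ravel()
    P=np.c_[p*z[:,None],z]
    W=P@c['T'][:3,:3].T+c['T'][:3,3]
    W[z<=0]=np.nan
    return W.reshape(400,640,3)
E
python3 - <<'E'
from h import *
s,T=pose();print(s, r.grip_depth)
for n in ['scene','side','wrist']:
    c=cap(n,n+'0.png');print(n,c['vfov'],c['cx'],c['cy'],c['D'],np.round(c['T'],3).tolist())
    np.savez(n+'0.npz',W=cloud(c),img=c['img'])
E
```

```text
{'time_s': 0.0, 'joints': array([-5.48266819e+01,  2.05905260e+01,  6.32631236e-01, -1.86641157e-02,
       -7.01358017e+01, -1.65062237e+01]), 'qd': array([-0.10168374, -0.01789972, -0.01839985, -0.02611074,  0.04251546,
       -0.08847146]), 'joint_torque': array([ 2.29201636e-03, -5.82713521e+01,  2.93057370e+01,  6.99725837e+00,
        6.87906679e-03, -1.13666247e-04]), 'tcp_pos': array([ 0.21584354, -0.63903557,  0.22562885]), 'eef_rot': array([ 1.79905180e+02, -9.80099655e-03, -1.61339254e+02]), 'contact_force': array([-0.55498912, -0.4756465 ,  0.06689207]), 'moment': array([-0.00321917, -0.01992347,  0.01057013]), 'gripper_width': 0.08756847926807329} 0.0188
scene 46.549252194691945 319.07853862490015 195.04070549110943 [-0.11579275  0.          0.          0.          0.        ] [[0.831, 0.354, -0.429, 0.918], [0.556, -0.553, 0.62, -0.579], [-0.018, -0.754, -0.657, 0.687], [0.0, 0.0, 0.0, 1.0]]
side 46.6198729156891 318.250087025035 201.00668235353663 [-0.09591854  0.          0.          0.          0.        ] [[-0.734, -0.505, 0.455, -0.014], [-0.679, 0.56, -0.474, 0.564], [-0.015, -0.657, -0.753, 0.96], [0.0, 0.0, 0.0, 1.0]]
wrist 58.22159580868936 318.7048687043437 192.93918552773647 [-0.05989257  0.          0.          0.          0.        ] [[-0.32, 0.908, 0.271, 0.142], [0.947, 0.306, 0.094, -0.664], [0.002, 0.286, -0.958, 0.383], [0.0, 0.0, 0.0, 1.0]]
```

View pics/scene0.png

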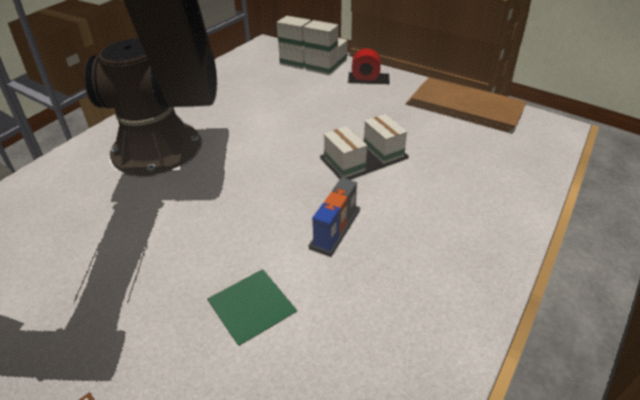

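View pics/side0.png

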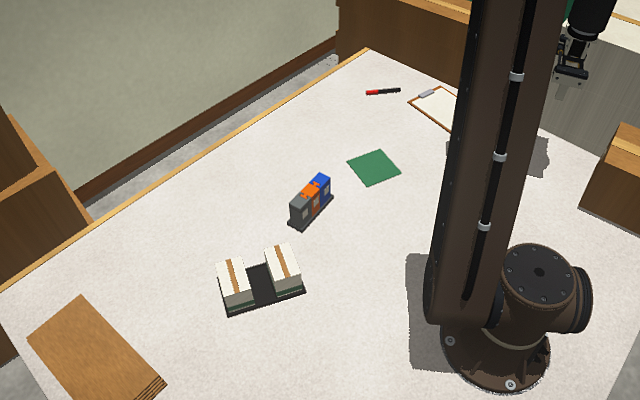

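View pics/wrist0.png

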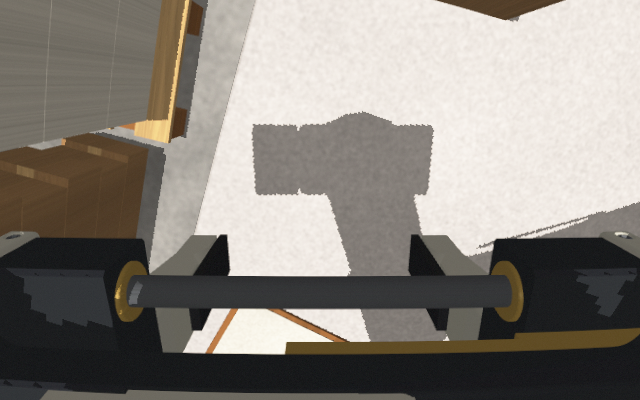

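Scene view: the row is at about (335,215) with blue nearest the camera, then orange, then grey. The tray and cartons are at (365,145) and the pad at (252,305). Side view: row (310,200), tray (262,285), pad (373,167). The wrist view shows only the bench. Next I'll get coarse positions from the depth maps.

```bash
cat > m.py <<'E'
from h import *
def masks(img,W):
    hsv=cv2.cvtColor(img,cv2.COLOR_RGB2HSV).astype(int);h,s,v=hsv[...,0],hsv[...,1],hsv[...,2]
    x,y,z=W[...,0],W[...,1],W[...,2]
    ok=np.isfinite(z)&(x>0.2)&(x<0.9)&(abs(y)<0.7)&(z<0.2)
    return dict(orange=ok&(h<14)&(s>170)&(v>110)&(z>0.03)&(z<.13),blue=ok&(h>105)&(h<130)&(s>130)&(z>0.03),green=ok&(h>55)&(h<85)&(s>80)&(z<0.012)),ok
def rect(P):
    (c,wh,a)=cv2.minAreaRect(P[:,:2].astype(np.float32)*1000);return np.round(c,1),np.round(wh,1),round(a,1)
if __name__=='__main__':
  for n in ['scene','side']:
    d=np.load(n+'0.npz');W=d['W'];img=d['img'];m,ok=masks(img,W)
    for k,mm in m.items():
        P=W[mm];print(n,k,len(P),np.round(np.nanmean(P,0),4),rect(P) if len(P) else '')
    # tops
    zz=W[...,2]; t=ok&(zz>0.070)&(zz<0.12)
    nl,lab,st,ce=cv2.connectedComponentsWithStats(t.astype(np.uint8))
    for i in range(1,nl):
        if st[i,4]>60:
            P=W[lab==i];print(' top',ce[i].round(),len(P),np.median(P,0).round(4),rect(P))
E
python3 m.py
```

```text
scene orange 393 [0.4312 0.2802 0.0852] (array([427.8, 313.3]), array([ 78.5, 728. ]), 25.9)
scene blue 246 [ 0.5645 -0.0492  0.0834] (array([563.4, -45.4]), array([35.5, 45.4]), 9.9)
scene green 3340 [ 0.5361 -0.2476  0.0035] (array([ 534. , -245.2]), array([114.9, 116.4]), 69.4)
 top [366.  56.] 304 [0.2842 0.6053 0.0847] (array([279.8, 612.9]), array([76.8, 61.1]), 27.2)
 top [385. 127.] 619 [0.5134 0.2927 0.0761] (array([510.2, 296. ]), array([65.2, 97.4]), 62.6)
 top [345. 141.] 661 [0.4612 0.1909 0.076 ] (array([458.2, 194.1]), array([61.6, 95.6]), 62.9)
 top [335. 203.] 1045 [ 0.5609 -0.0108  0.083 ] (array([557.2,  -1.4]), array([ 38.5, 135.9]), 8.1)
side orange 181 [0.5545 0.0015 0.0809] (array([556.1,  -2.1]), array([36.7, 64. ]), 9.9)
side blue 207 [ 0.5577 -0.0432  0.0779] (array([561.3, -41.2]), array([39. , 51.2]), 8.3)
side green 1134 [ 0.5327 -0.2416  0.0045] (array([ 535.3, -243.9]), array([120.6, 122.7]), 70.7)
 top [309. 192.] 702 [0.5521 0.0056 0.0844] (array([555.8,   1.1]), array([ 39.6, 136.6]), 7.0)
 top [282. 262.] 985 [0.4556 0.1984 0.0791] (array([459.5, 195.9]), array([62.4, 96.1]), 62.4)
 top [232. 277.] 1027 [0.5092 0.3005 0.0786] (array([512.8, 298.7]), array([62.3, 97.1]), 62.4)
```

```bash
cat > go.py <<'E'
from h import *
import sys
def to(x,y,z,yaw):
    s,T=pose();d=T[:3,:3].T@(np.array([x,y,z])-T[:3,3])*1000
    tw=-((yaw-s['eef_rot'][2]+180)%360-180)
    print('t',s['time_s'],'tool shift mm (before twist)',d.round(1),'twist',round(tw,2),'rot',s['eef_rot'].round(2),'pos',s['tcp_pos'].round(4))
if __name__=='__main__': to(*map(float,sys.argv[1:5]))
E
python3 go.py 0.550 0.06 0.26 -82
```

```text
t 0.15 tool shift mm (before twist) [-540.3  555.5  -33.5] twist -79.34 rot [ 1.7993e+02 -1.0000e-02 -1.6134e+02] pos [ 0.2159 -0.6392  0.2258]
```

Emit:
step_arm(
  commands=[
    [[-36, 37, -2.2], 0],
    [[-36, 37, -2.2], 0],
    [[-36, 37, -2.2], 0],
    [[-36, 37, -2.2], 0],
    [[-36, 37, -2.2], 0],
    [[-36, 37, -2.2], 0],
    [[-36, 37, -2.2], 0],
    [[-36, 37, -2.2], 0],
    [[-36, 37, -2.2], 0],
    [[-36, 37, -2.2], 0],
    [[-36, 37, -2.2], 0],
    [[-36, 37, -2.2], 0],
    [[-36, 37, -2.2], 0],
    [[-36, 37, -2.2], 0],
    [[-36, 37, -2.2], 0],
  ],
  gripper=0,
)

```text
time_s: 2.02
tcp_pos: [0.5503, 0.0608, 0.2596]
eef_rot: [-180.0, -0.0, -161.3]
contact_force: [0.5, -0.9, 0.6]
gripper_width: 0.0877
```

Emit:
step_arm(
  commands=[
    [[0, 0, 0], -9.9],
    [[0, 0, 0], -9.9],
    [[0, 0, 0], -9.9],
    [[0, 0, 0], -9.9],
    [[0, 0, 0], -9.9],
    [[0, 0, 0], -9.9],
    [[0, 0, 0], -9.9],
    [[0, 0, 0], -9.9],
    [[0, 0, 0], 0],
  ],
)

```text
time_s: 3.15
tcp_pos: [0.5498, 0.0591, 0.2594]
eef_rot: [180.0, 0.0, -82.2]
contact_force: [0.1, -1.5, -0.6]
gripper_width: 0.0875
```

```bash
python3 - <<'E'
from h import *
c=cap('wrist','w1.png');W=cloud(c);np.savez('w1.npz',W=W,img=c['img'],T=c['T'],K=K(c),D=np.array(c['D'],float))
E
python3 go.py 0.499 0.274 0.33 -117.4
```

```text
t 3.2 tool shift mm (before twist) [-219.7   21.8  -70.6] twist 35.05 rot [179.98  -0.   -82.35] pos [0.5498 0.0591 0.2594]
```

View pics/w1.png

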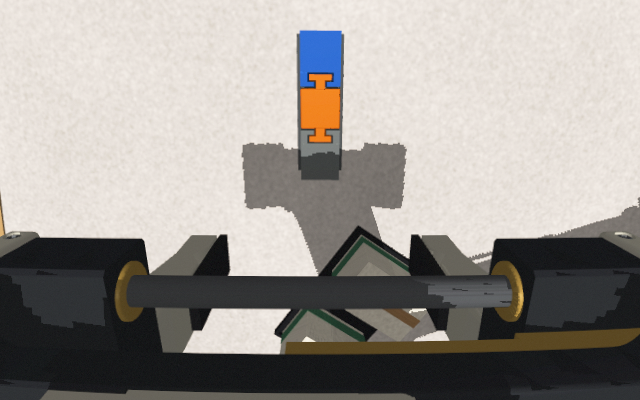

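The wrist view shows the row from above: blue at (320,58), orange at (320,108) with both tongue heads visible at about (320,77) and (320,139), and grey at (320,160). I'll measure this, then look at the tray.

```bash
cat > o.py <<'E'
from h import *
import sys
def top(W,img,lo,hi,zmin,zmax,box=None):
    hsv=cv2.cvtColor(img,cv2.COLOR_RGB2HSV).astype(int);h,s=hsv[...,0],hsv[...,1]
    m=(h>=lo)&(h<=hi)&(s>140)&np.isfinite(W[...,2])&(W[...,2]>zmin)&(W[...,2]<zmax)
    m=m.astype(np.uint8)
    nl,lab,st,ce=cv2.connectedComponentsWithStats(m)
    i=1+np.argmax(st[1:,4]);return lab==i
if __name__=='__main__':
    d=np.load('w1.npz');W=d['W'];img=d['img']
    for n,lo,hi in [('orange',4,18),('blue',100,130)]:
        m=top(W,img,lo,hi,.07,.1);P=W[m];print(n,m.sum(),'z',np.median(P[:,2]),rect(P) if 0 else '',end=' ')
        (c,wh,a)=cv2.minAreaRect(P[:,:2].astype(np.float32)*1000);print(c,wh,a)
    z=W[...,2];m=(z>.075)&(z<.1)&(np.arange(400)[:,None]<235)
    nl,lab,st,ce=cv2.connectedComponentsWithStats(m.astype(np.uint8))
    for i in range(1,nl):
        if st[i,4]>500:
            P=W[lab==i];print('all',ce[i].round(),np.median(P[:,2]),cv2.minAreaRect(P[:,:2].astype(np.float32)*1000))
E
python3 o.py
```

```text
orange 2042 z 0.08454257646211796  (556.5648193359375, 3.0865516662597656) (35.658111572265625, 62.411495208740234) 8.504247665405273
blue 1987 z 0.0844097121672635  (562.0399780273438, -40.438682556152344) (35.722206115722656, 46.22896957397461) 7.740962505340576
all [320.  55.] 0.08441218630510905 ((562.1675415039062, -40.40605545043945), (36.480247497558594, 46.233367919921875), 7.679512977600098)
all [320. 130.] 0.08450517729864754 ((554.1892700195312, 19.983173370361328), (36.068294525146484, 96.32527160644531), 7.828102111816406)
```

Emit:
step_arm(
  commands=[
    [[-37, 3.6, -11.8], 5.9],
    [[-37, 3.6, -11.8], 5.9],
    [[-37, 3.6, -11.8], 5.9],
    [[-37, 3.6, -11.8], 5.9],
    [[-37, 3.6, -11.8], 5.9],
    [[-37, 3.6, -11.8], 5.9],
    [[0, 0, 0], 0],
  ],
)

```text
time_s: 4.08
tcp_pos: [0.5555, 0.281, 0.3301]
eef_rot: [-180.0, 0.0, -117.7]
contact_force: [-0.7, 0.2, -0.6]
gripper_width: 0.0876
```

```bash
python3 - <<'E'
from h import *
c=cap('wrist','w2.png');W=cloud(c);np.savez('w2.npz',W=W,img=c['img'],T=c['T'],K=K(c),D=np.array(c['D'],float))
z=W[...,2];m=(z>.066)&(z<.095)&(np.arange(400)[:,None]<235)
nl,lab,st,ce=cv2.connectedComponentsWithStats(m.astype(np.uint8))
for i in range(1,nl):
    if st[i,4]>500:
        P=W[lab==i];print('all',ce[i].round(),np.median(P[:,2]),cv2.minAreaRect(P[:,:2].astype(np.float32)*1000))
E
python3 go.py 0.559 0.0 0.26 -82
```

```text
all [363.  47.] 0.0774858723412826 ((458.0261535644531, 199.1596221923828), (62.24685287475586, 93.13702392578125), 61.88307189941406)
all [360. 152.] 0.07762728704374414 ((510.72979736328125, 301.0650329589844), (61.03643798828125, 92.01215362548828), 62.56013107299805)
t 4.125 tool shift mm (before twist) [ 245.9 -133.2   69.9] twist -35.62 rot [ 1.7998e+02 -4.0000e-02 -1.1762e+02] pos [0.555  0.2797 0.3297]
```

View pics/w2.png

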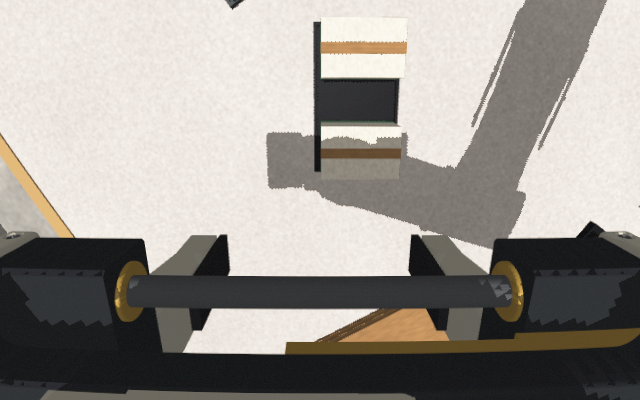

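The tray view shows cartons at (363,47) and (360,152) with the gap at (358,100). The gap middle works out at about (0.4844, 0.2501), with the line through the cartons at 62.6°. Next I'll hover over the orange bin.

```bash
python3 go.py 0.5566 0.0025 0.135 -82
```

```text
t 4.125 tool shift mm (before twist) [ 244.7 -130.   194.9] twist -35.62 rot [ 1.7998e+02 -4.0000e-02 -1.1762e+02] pos [0.555  0.2797 0.3297]
```

Emit:
step_arm(
  commands=[
    [[35, -18.6, 27.8], 0],
    [[35, -18.6, 27.8], 0],
    [[35, -18.6, 27.8], 0],
    [[35, -18.6, 27.8], 0],
    [[35, -18.6, 27.8], 0],
    [[35, -18.6, 27.8], 0],
    [[34.7, -18.4, 28.1], 0],
    [[0, 0, 0], -8.9],
    [[0, 0, 0], -8.9],
    [[0, 0, 0], -8.9],
    [[0, 0, 0], -8.9],
    [[0, 0, 0], 0],
    [[0, 0, 0], 0],
  ],
)

```text
time_s: 5.75
tcp_pos: [0.5569, 0.0013, 0.1355]
eef_rot: [180.0, 0.0, -82.2]
contact_force: [0.8, 0.5, -0.4]
gripper_width: 0.0877
```

```bash
python3 - <<'E'
from h import *
c=cap('wrist','w3.png');W=cloud(c);np.savez('w3.npz',W=W,img=c['img'],T=c['T'],K=K(c),D=np.array(c['D'],float))
E
python3 go.py 0.5566 0.0025 0.049 -82
```

```text
t 5.8 tool shift mm (before twist) [-1.2  0.2 86.5] twist -0.14 rot [180.     0.   -82.14] pos [0.5569 0.0013 0.1355]
```

View pics/w3.png

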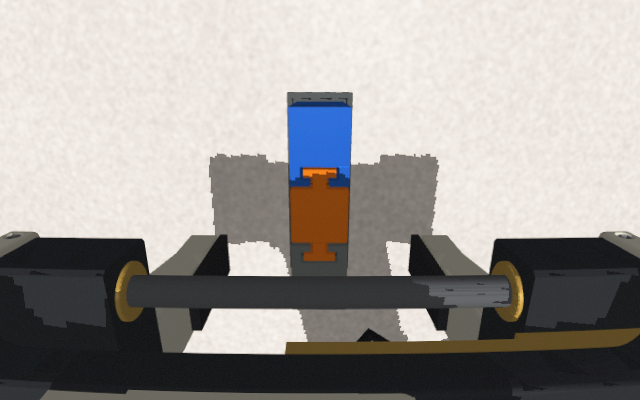

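```bash
python3 - <<'E'
from h import *
d=np.load('w3.npz');W=d['W'];img=d['img']
hsv=cv2.cvtColor(img,cv2.COLOR_RGB2HSV).astype(int);h,s=hsv[...,0],hsv[...,1];z=W[...,2]
v,u=np.mgrid[0:400,0:640]
m=(h>=4)&(h<=18)&(s>140)&(z>.07)&(z<.1)&(v<270)&(abs(u-320)<60)
P=W[m];print(m.sum(),np.median(P[:,2]),cv2.minAreaRect(P[:,:2].astype(np.float32)*1000))
m=(z>.075)&(z<.095)&(v<272)&(abs(u-320)<60)
P=W[m];print(m.sum(),np.median(P[:,2]),cv2.minAreaRect(P[:,:2].astype(np.float32)*1000))
# fingers: closest points either side in tool frame
Ti=np.linalg.inv(d['T']@np.eye(4))
s_,T=pose()
Q=(W.reshape(-1,3)-T[:3,3])@T[:3,:3]
Q=Q.reshape(W.shape)
for r0 in (250,):
    for c0 in (195,215,225,420,430,445): print(c0,Q[r0,c0].round(4))
E
```

```text
4114 0.0844548319886141 ((556.2796020507812, 2.3333969116210938), (35.9876823425293, 62.03683853149414), 7.604076385498047)
9702 0.08448147383987746 ((558.2325439453125, -12.109695434570312), (36.16463088989258, 104.76304626464844), 7.58935022354126)
195 [ 0.011  -0.0518 -0.0205]
215 [ 0.0093 -0.0444 -0.0169]
225 [ 0.0039 -0.0432 -0.0057]
420 [ 0.0092  0.0443 -0.0167]
430 [ 0.0101  0.048  -0.0187]
445 [ 0.0112  0.0536 -0.0211]
```

Emit:
step_arm(
  commands=[
    [[-1.1, 0.4, 20], 0.2],
    [[0, 0, 20], 0],
    [[0, 0, 20], 0],
    [[0, 0, 16], 0],
    [[0, 0, 10.5], 0],
    [[0, 0, 0], 0],
  ],
)

```text
time_s: 6.55
tcp_pos: [0.5563, 0.0025, 0.0483]
eef_rot: [179.9, -0.0, -82.2]
contact_force: [-0.7, 0.0, -0.3]
gripper_width: 0.0876
```

Emit:
step_arm(
  commands=[
    [[0, 0, 0], 0],
    [[0, 0, 0], 0],
    [[0, 0, 0], 0],
    [[0, 0, 0], 0],
    [[0, 0, 0], 0],
    [[0, 0, 0], 0],
  ],
  gripper=1,
  grip_force=4,
)

```text
time_s: 7.3
tcp_pos: [0.5566, 0.0027, 0.049]
eef_rot: [180.0, -0.0, -82.1]
contact_force: [0.4, 0.7, 0.6]
gripper_width: 0.0363
```

Emit:
step_arm(
  commands=[
    [[0, 0, 0], 0],
    [[0, 0, 0], 0],
    [[0, 0, 0], 0],
    [[0, 0, -3], 0],
    [[0, 0, -5], 0],
    [[0, 0, -6], 0],
    [[0, 0, -6], 0],
    [[0, 0, 0], 0],
  ],
  grip_force=25,
)

```text
time_s: 8.3
tcp_pos: [0.5571, 0.0028, 0.0697]
eef_rot: [-179.9, 0.0, -82.1]
contact_force: [-0.8, 0.0, -2.0]
gripper_width: 0.0356
```

```bash
python3 - <<'E'
from h import *
c=cap('side','s4.png');x=c['img'][100:300,180:440];cv2.imwrite('pics/s4c.png',cv2.resize(x,None,fx=3,fy=3,interpolation=cv2.INTER_CUBIC)[:,:,::-1])
print(r.get_state()['contact_force'],r.get_state()['gripper_width'])
E
```

```text
[ 0.02530525  0.83930319 -3.34214491] 0.0358257655453824
```

View pics/s4c.png

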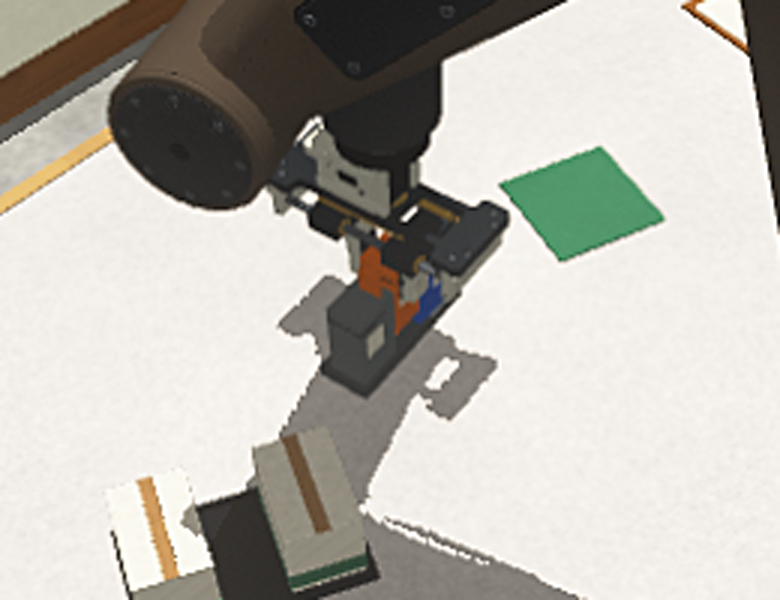

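The crop shows the orange bin rising at (385,285) while grey (355,330) and blue (425,300) stay in the dock. The vertical force is only the bin's weight, so I'll continue the lift.

Emit:
step_arm(
  commands=[
    [[0, 0, -7], 0],
    [[0, 0, -7], 0],
    [[0, 0, -7], 0],
    [[0, 0, -7], 0],
    [[0, 0, -7], 0],
    [[0, 0, -7], 0],
    [[0, 0, -7], 0],
    [[0, 0, -7], 0],
    [[0, 0, -7], 0],
    [[0, 0, -7], 0],
    [[0, 0, -10], 0],
    [[0, 0, -10], 0],
    [[0, 0, -10], 0],
    [[0, 0, 0], 0],
  ],
)

```text
time_s: 10.1
tcp_pos: [0.5573, 0.0028, 0.1701]
eef_rot: [-179.9, 0.0, -82.1]
contact_force: [-0.7, 0.1, -2.9]
gripper_width: 0.0361
```

```bash
python3 - <<'E'
from h import *
c=cap('side','s5.png');x=c['img'][50:250,180:440];cv2.imwrite('pics/s5c.png',cv2.resize(x,None,fx=3,fy=3,interpolation=cv2.INTER_CUBIC)[:,:,::-1])
E
python3 go.py 0.535 -0.245 0.170 -82.1
```

```text
t 10.15 tool shift mm (before twist) [242.4  55.5  -0.8] twist -0.04 rot [-1.7995e+02  2.0000e-02 -8.2140e+01] pos [0.5568 0.0028 0.1693]
```

View pics/s5c.png

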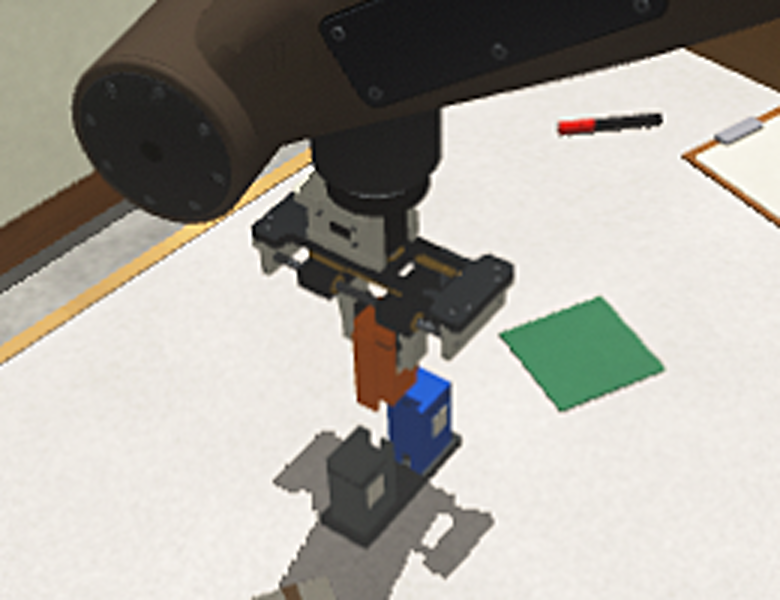

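The orange bin at (385,355) is fully clear of grey (360,480) and blue (420,420), and both are still in the dock. Next, the pad.

Emit:
step_arm(
  commands=[
    [[8, 1.8, 0], 0],
    [[16, 3.6, 0], 0],
    [[24, 5.5, 0], 0],
    [[27, 6.2, 0], 0],
    [[27, 6.2, 0], 0],
    [[27, 6.2, 0], 0],
    [[27, 6.2, 0], 0],
    [[27, 6.2, 0], 0],
    [[24, 5.5, 0], 0],
    [[18, 4.1, 0], 0],
    [[12, 2.8, 0], 0],
    [[5.4, 1.2, 0], 0],
    [[0, 0, 0], 0],
  ],
)

```text
time_s: 11.78
tcp_pos: [0.5349, -0.2451, 0.1689]
eef_rot: [180.0, 0.0, -82.1]
contact_force: [-0.6, 0.1, -2.8]
gripper_width: 0.0359
```

```bash
python3 - <<'E'
from h import *
import m
for n in ['scene','side']:
    c=cap(n,n+'6.png');W=cloud(c);mm,ok=m.masks(c['img'],W);P=W[mm['green']];print(n,m.rect(P),np.median(P[:,2]))
E
python3 go.py 0.535 -0.245 0.048 -82.1
```

```text
scene (array([ 532.1, -250.5]), array([104.1, 115. ]), 69.9) 0.00358209692168443
side (array([ 534.7, -245.6]), array([123. , 122.5]), 70.5) 0.004478431062304611
t 11.875 tool shift mm (before twist) [  0.4   0.  121. ] twist -0.01 rot [-1.800e+02  1.000e-02 -8.211e+01] pos [ 0.535  -0.2446  0.169 ]
```

View pics/scene6.png

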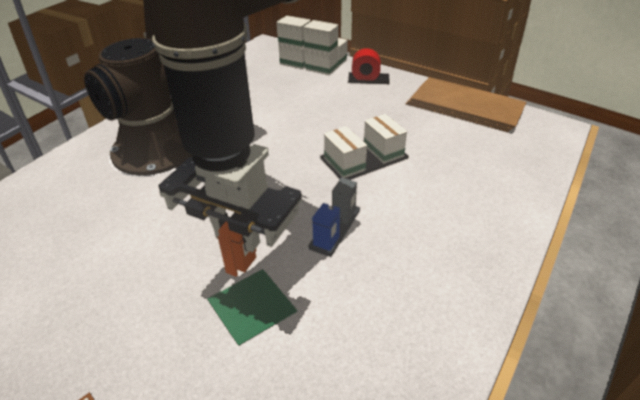

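The bin is hanging above the pad at (235,245), and grey and blue are still standing in the dock. I'll lower it now, slowing near contact.

Emit:
step_arm(
  commands=[
    [[0, 0, 10], 0],
    [[0, 0, 18], 0],
    [[0, 0, 22], 0],
    [[0, 0, 22], 0],
    [[0, 0, 18], 0],
    [[0, 0, 13], 0],
    [[0, 0, 7], 0],
    [[0, 0, 4], 0],
    [[0, 0, 2], 0],
    [[0, 0, 1.5], 0],
    [[0, 0, 0], 0],
  ],
)

```text
time_s: 13.25
tcp_pos: [0.535, -0.2451, 0.0517]
eef_rot: [-180.0, -0.0, -82.1]
contact_force: [-0.2, -0.1, -3.5]
gripper_width: 0.036
```

Emit:
step_arm(
  commands=[
    [[0, 0, 1], 0],
    [[0, 0, 0.5], 0],
    [[0, 0, 0], 0],
  ],
)

```text
time_s: 13.62
tcp_pos: [0.5348, -0.2451, 0.05]
eef_rot: [180.0, 0.0, -82.1]
contact_force: [-0.6, -0.5, -3.9]
gripper_width: 0.0361
```

Emit:
step_arm(
  commands=[
    [[0, 0, 1], 0],
    [[0, 0, 0.5], 0],
    [[0, 0, 0], 0],
  ],
)

```text
time_s: 14.0
tcp_pos: [0.5348, -0.245, 0.0484]
eef_rot: [180.0, 0.0, -82.1]
contact_force: [-0.5, -0.2, -3.4]
gripper_width: 0.0358
```

```bash
python3 - <<'E'
from h import *
s=r.get_state();print(s['tcp_pos'],s['contact_force'])
c=cap('side');s=r.get_state();print(s['tcp_pos'],s['contact_force'])
cv2.imwrite('pics/s7c.png',cv2.resize(c['img'][80:230,280:460],None,fx=4,fy=4,interpolation=cv2.INTER_CUBIC)[:,:,::-1])
E
```

```text
[ 0.53482196 -0.24504843  0.04839046] [-0.54459345 -0.24205025 -3.41139995]
[ 0.53486524 -0.24504772  0.04841122] [-0.80267463  1.15073199 -2.79629893]
```

View pics/s7c.png

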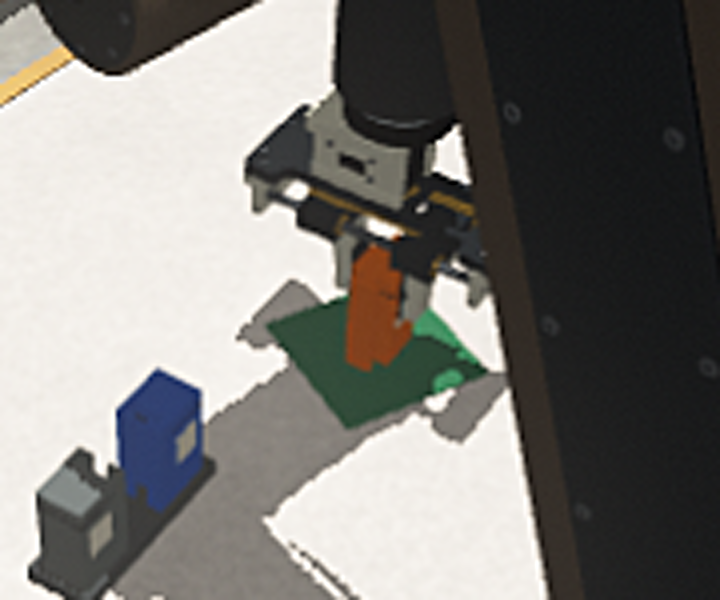

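The bin is just above the pad at (375,310) in the crop and there is no support force yet. I'll continue in 0.5 mm steps.

Emit:
step_arm(
  commands=[
    [[0, 0, 0.4], 0],
    [[0, 0, 0.4], 0],
    [[0, 0, 0], 0],
  ],
)

```text
time_s: 14.42
tcp_pos: [0.5349, -0.2451, 0.048]
eef_rot: [-180.0, -0.0, -82.1]
contact_force: [-2.3, 1.2, 2.1]
gripper_width: 0.0356
```

Emit:
step_arm(
  commands=[
    [[0, 0, 0.4], 0],
    [[0, 0, 0.4], 0],
    [[0, 0, 0], 0],
  ],
)

```text
time_s: 14.8
tcp_pos: [0.5349, -0.2451, 0.048]
eef_rot: [-180.0, -0.0, -82.1]
contact_force: [-4.3, 2.7, 10.2]
gripper_width: 0.0358
```

Emit:
step_arm(
  commands=[
    [[0, 0, -0.6], 0],
    [[0, 0, 0], 0],
  ],
)

```text
time_s: 15.05
tcp_pos: [0.5349, -0.2451, 0.048]
eef_rot: [-180.0, -0.0, -82.1]
contact_force: [-3.6, 2.0, 7.4]
gripper_width: 0.0356
```

Emit:
step_arm(
  commands=[
    [[0, 0, 0], 0],
    [[0, 0, 0], 0],
    [[0, 0, 0], 0],
    [[0, 0, 0], 0],
    [[0, 0, 0], 0],
    [[0, 0, 0], 0],
  ],
  gripper=0,
)

```text
time_s: 15.8
tcp_pos: [0.5349, -0.2451, 0.0475]
eef_rot: [-180.0, -0.0, -82.1]
contact_force: [-1.1, -0.1, 0.7]
gripper_width: 0.0862
```

Emit:
step_arm(
  commands=[
    [[0, 0, -10], 0],
    [[0, 0, -20], 0],
    [[0, 0, -30], 0],
    [[0, 0, -30], 0],
    [[0, 0, -10], 0],
    [[0, 0, 0], 10],
    [[0, 0, 0], 10],
    [[0, 0, 0], 10],
    [[0, 0, 0], 10],
    [[0, 0, 0], 10],
    [[0, 0, 0], 10],
    [[0, 0, 0], 10],
    [[0, 0, 0], 10],
    [[0, 0, 0], 10],
    [[0, 0, 0], 0],
    [[0, 0, 0], 0],
  ],
)

```text
time_s: 17.8
tcp_pos: [0.5347, -0.245, 0.1473]
eef_rot: [180.0, -0.0, -171.9]
contact_force: [0.5, -0.1, -0.9]
gripper_width: 0.0876
```

```bash
cat > ob.py <<'E'
from h import *
import sys
c=cap('wrist',sys.argv[1]);W=cloud(c);img=c['img']
hsv=cv2.cvtColor(img,cv2.COLOR_RGB2HSV).astype(int);h,s=hsv[...,0],hsv[...,1];z=W[...,2]
v,u=np.mgrid[0:400,0:640]
m=(h>=4)&(h<=18)&(s>140)&(z>.07)&(z<.1)&(v<272)&(abs(u-320)<80)
P=W[m];print(m.sum(),np.median(P[:,2]),cv2.minAreaRect(P[:,:2].astype(np.float32)*1000))
E
python3 ob.py w8.png; python3 go.py 0.5349 -0.2451 0.047 -172.1
```

```text
4011 0.0833521110525983 ((533.7117309570312, -246.00645446777344), (36.16244125366211, 60.1137580871582), 6.836270809173584)
t 17.85 tool shift mm (before twist) [-1.000e-01 -1.000e-01  1.003e+02] twist 0.15 rot [ 1.7999e+02 -1.0000e-02 -1.7195e+02] pos [ 0.5348 -0.245   0.1473]
```

View pics/w8.png

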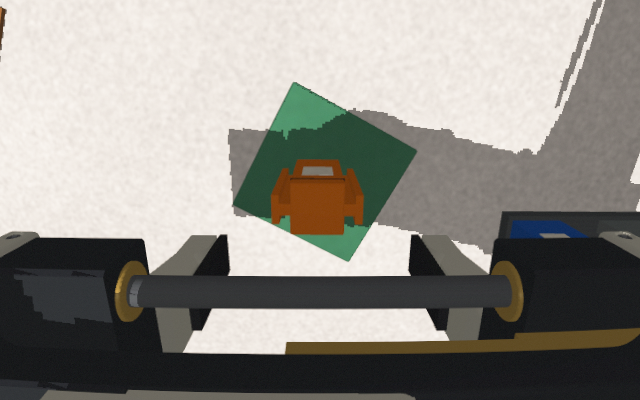

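The bin stands upright on the pad, its top at (318,205), with the tongue heads to left and right in line with the jaws. Now I'll regrip across the tongues.

Emit:
step_arm(
  commands=[
    [[1, -0.9, 15], 0.5],
    [[0, 0, 22], 0],
    [[0, 0, 22], 0],
    [[0, 0, 20], 0],
    [[0, 0, 12], 0],
    [[0, 0, 6.3], 0],
    [[0, 0, 0], 0],
  ],
)

```text
time_s: 18.73
tcp_pos: [0.5339, -0.2461, 0.0499]
eef_rot: [180.0, -0.0, -172.6]
contact_force: [0.3, -0.1, 0.7]
gripper_width: 0.0877
```

Emit:
step_arm(
  commands=[
    [[0, 0, 0], 0],
    [[0, 0, 0], 0],
    [[0, 0, 0], 0],
    [[0, 0, 0], 0],
    [[0, 0, 0], 0],
  ],
  gripper=1,
  grip_force=4,
)

```text
time_s: 19.35
tcp_pos: [0.5342, -0.2462, 0.0505]
eef_rot: [-180.0, 0.0, -172.6]
contact_force: [-1.0, 0.0, 3.2]
gripper_width: 0.0602
```

Emit:
step_arm(
  commands=[
    [[0, 0, 0], 0],
    [[0, 0, 0], 0],
    [[0, 0, 0], 0],
  ],
  grip_force=25,
)

```text
time_s: 19.73
tcp_pos: [0.5342, -0.2462, 0.0505]
eef_rot: [-180.0, 0.0, -172.6]
contact_force: [-2.1, -0.1, 4.6]
gripper_width: 0.0601
```

Emit:
step_arm(
  commands=[
    [[0, 0, -3], 0],
    [[0, 0, -8], 0],
    [[0, 0, -15], 0],
    [[0, 0, -20], 0],
    [[0, 0, -22], 0],
    [[0, 0, -22], 0],
    [[0, 0, -22], 0],
    [[0, 0, -20], 0],
    [[0, 0, -13], 0],
    [[0, 0, -5], 0],
    [[0, 0, 0], 0],
  ],
)

```text
time_s: 21.1
tcp_pos: [0.5339, -0.246, 0.2001]
eef_rot: [180.0, -0.0, -172.6]
contact_force: [-0.1, 0.1, -3.6]
gripper_width: 0.0601
```

```bash
python3 go.py 0.4844 0.2501 0.20 -117.4; python3 -c "
from h import *
print(r.get_state()['contact_force'],r.get_state()['gripper_width'])"
```

```text
t 21.1 tool shift mm (before twist) [-1.450e+01  4.983e+02  2.000e-01] twist -55.24 rot [ 179.99   -0.   -172.64] pos [ 0.5339 -0.246   0.2001]
[-0.13375774  0.1424671  -3.60409153] 0.060133785920706534
```

Emit:
step_arm(
  commands=[
    [[0, 10, 0], 0],
    [[0, 20, 0], 0],
    [[-1, 30, 0], 0],
    [[-1, 30, 0], 0],
    [[-1, 30, 0], 0],
    [[-1, 30, 0], 0],
    [[-1, 30, 0], 0],
    [[-1, 30, 0], 0],
    [[-1, 30, 0], 0],
    [[-1, 30, 0], 0],
    [[-1, 30, 0], 0],
    [[-1, 30, 0], 0],
    [[-1, 30, 0], 0],
    [[-1, 30, 0], 0],
    [[-1, 30, 0], 0],
    [[-1, 30, 0], 0],
    [[-0.5, 24, 0], 0],
    [[0, 14, 0], 0],
    [[0, 8, 0], 0],
    [[0, 2.3, 0], 0],
  ],
)

```text
time_s: 23.6
tcp_pos: [0.4842, 0.2501, 0.2001]
eef_rot: [-180.0, -0.0, -172.6]
contact_force: [0.2, -0.7, -2.4]
gripper_width: 0.0595
```

Emit:
step_arm(
  commands=[
    [[0, 0, 0], -4],
    [[0, 0, 0], -8],
    [[0, 0, 0], -8],
    [[0, 0, 0], -8],
    [[0, 0, 0], -8],
    [[0, 0, 0], -8],
    [[0, 0, 0], -7],
    [[0, 0, 0], -4.2],
    [[0, 0, 0], 0],
    [[0, 0, 0], 0],
  ],
)

```text
time_s: 24.85
tcp_pos: [0.4845, 0.2496, 0.2002]
eef_rot: [180.0, -0.0, -117.6]
contact_force: [0.3, 0.4, -2.9]
gripper_width: 0.0598
```

```bash
python3 - <<'E'
from h import *
c=cap('wrist','w9.png');W=cloud(c);np.savez('w9.npz',W=W,img=c['img'])
z=W[...,2];m=(z>.066)&(z<.095)&(np.arange(400)[:,None]<235)
nl,lab,st,ce=cv2.connectedComponentsWithStats(m.astype(np.uint8))
for i in range(1,nl):
    if st[i,4]>300:
        P=W[lab==i];print('all',ce[i].round(),np.median(P[:,2]),cv2.minAreaRect(P[:,:2].astype(np.float32)*1000))
c=cap('side','s9.png');W=cloud(c)
cv2.imwrite('pics/s9c.png',cv2.resize(c['img'][150:350,150:390],None,fx=3,fy=3,interpolation=cv2.INTER_CUBIC)[:,:,::-1])
E
python3 go.py 0.4844 0.2501 0.20 -117.4
```

```text
all [115.  10.] 0.08364534067042168 ((553.7354736328125, 65.7186508178711), (18.336721420288086, 40.19717788696289), 65.12754821777344)
all [318. 111.] 0.07758990191931028 ((457.7138977050781, 198.86343383789062), (62.14097213745117, 93.41508483886719), 62.46637725830078)
t 24.95 tool shift mm (before twist) [-0.3  0.2  0.2] twist -0.11 rot [ 180.     -0.   -117.51] pos [0.4845 0.2498 0.2002]
```

View pics/w9.png

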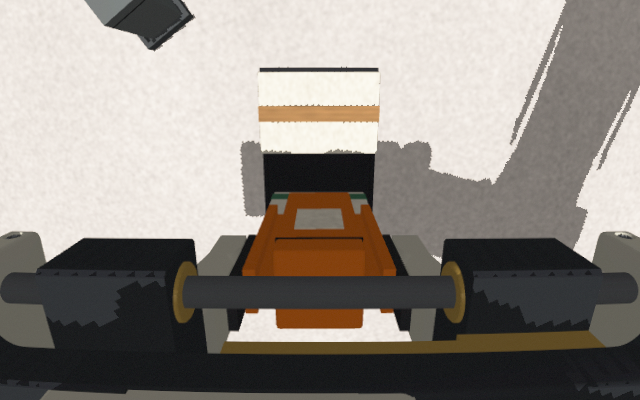

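View pics/s9c.png

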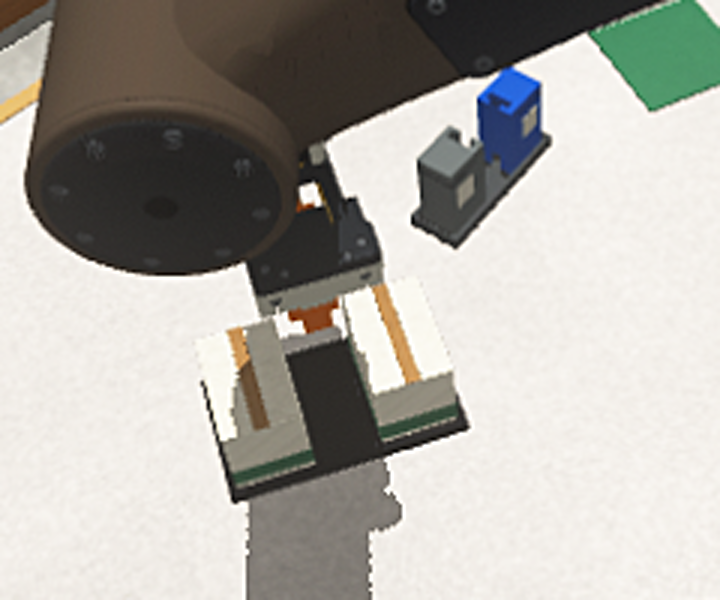

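The wrist view shows the bin hanging upright, with the near carton at (318,111) and the gap right below the bin. The gap centre again comes out within 0.3 mm of the TCP. I'll descend.

Emit:
step_arm(
  commands=[
    [[0, 0, 10], 0],
    [[0, 0, 16], 0],
    [[0, 0, 18], 0],
    [[0, 0, 16], 0],
    [[0, 0, 14], 0],
    [[0, 0, 14], 0],
    [[0, 0, 14], 0],
    [[0, 0, 14], 0],
    [[0, 0, 12], 0],
    [[0, 0, 9], 0],
    [[0, 0, 5], 0],
    [[0, 0, 2], 0],
    [[0, 0, 0], 0],
  ],
)

```text
time_s: 26.58
tcp_pos: [0.4846, 0.2501, 0.0563]
eef_rot: [-180.0, 0.0, -117.4]
contact_force: [0.6, 0.6, -3.1]
gripper_width: 0.0598
```

Emit:
step_arm(
  commands=[
    [[0, 0, 1.5], 0],
    [[0, 0, 1], 0],
    [[0, 0, 0.5], 0],
    [[0, 0, 0], 0],
  ],
)

```text
time_s: 27.08
tcp_pos: [0.4845, 0.25, 0.0531]
eef_rot: [180.0, -0.0, -117.4]
contact_force: [0.1, 0.3, -3.4]
gripper_width: 0.0599
```

Emit:
step_arm(
  commands=[
    [[0, 0, 0.5], 0],
    [[0, 0, 0.5], 0],
    [[0, 0, 0], 0],
  ],
)

```text
time_s: 27.45
tcp_pos: [0.4845, 0.2499, 0.0521]
eef_rot: [180.0, -0.0, -117.4]
contact_force: [-0.6, -0.4, -2.1]
gripper_width: 0.0597
```

Emit:
step_arm(
  commands=[
    [[0, 0, 0.5], 0],
    [[0, 0, 0.4], 0],
    [[0, 0, 0], 0],
  ],
)

```text
time_s: 27.82
tcp_pos: [0.4845, 0.25, 0.0512]
eef_rot: [180.0, -0.0, -117.4]
contact_force: [-0.7, -0.4, -2.6]
gripper_width: 0.0601
```

Emit:
step_arm(
  commands=[
    [[0, 0, 0.4], 0],
    [[0, 0, 0.4], 0],
    [[0, 0, 0], 0],
  ],
)

```text
time_s: 28.2
tcp_pos: [0.4845, 0.25, 0.0505]
eef_rot: [-180.0, 0.0, -117.4]
contact_force: [-0.9, 0.2, -1.2]
gripper_width: 0.0596
```

Emit:
step_arm(
  commands=[
    [[0, 0, 0.3], 0],
    [[0, 0, 0.3], 0],
    [[0, 0, 0], 0],
  ],
)

```text
time_s: 28.58
tcp_pos: [0.4845, 0.25, 0.0505]
eef_rot: [-180.0, 0.0, -117.4]
contact_force: [-3.4, -1.2, 5.8]
gripper_width: 0.0598
```

Floor contact. Opening now, then checking before I retreat.

Emit:
step_arm(
  commands=[
    [[0, 0, -0.3], 0],
    [[0, 0, 0], 0],
  ],
)

```text
time_s: 28.82
tcp_pos: [0.4845, 0.25, 0.0505]
eef_rot: [-180.0, 0.0, -117.4]
contact_force: [-3.4, -0.4, 5.2]
gripper_width: 0.0596
```

Emit:
step_arm(
  commands=[
    [[0, 0, 0], 0],
    [[0, 0, 0], 0],
    [[0, 0, 0], 0],
    [[0, 0, 0], 0],
    [[0, 0, 0], 0],
  ],
  gripper=0,
)

```text
time_s: 29.45
tcp_pos: [0.4845, 0.25, 0.0501]
eef_rot: [180.0, -0.0, -117.4]
contact_force: [-0.6, 0.1, -0.3]
gripper_width: 0.0874
```

Emit:
step_arm(
  commands=[
    [[0, 0, -5], 0],
    [[0, 0, -10], 0],
    [[0, 0, -20], 0],
    [[0, 0, -25], 0],
    [[0, 0, -30], 0],
    [[0, 0, -30], 0],
    [[0, 0, -30], 0],
    [[0, 0, -30], 0],
    [[-20, 0, -30], 0],
    [[-20, 0, -30], 0],
    [[0, 0, -20], 0],
    [[0, 0, 0], 0],
    [[0, 0, 0], 0],
  ],
)

```text
time_s: 31.08
tcp_pos: [0.5024, 0.2851, 0.3098]
eef_rot: [180.0, -0.0, -117.4]
contact_force: [0.1, -0.6, 0.6]
gripper_width: 0.0878
```

```bash
python3 - <<'E'
from h import *
c=cap('wrist','w10.png');W=cloud(c)
hsv=cv2.cvtColor(c['img'],cv2.COLOR_RGB2HSV).astype(int);h,s=hsv[...,0],hsv[...,1]
z=W[...,2];vis=(np.arange(400)[:,None]<235)
m=(h>=4)&(h<=18)&(s>170)&(z>.079)&(z<.1)&vis
P=W[m];print('orange',m.sum(),np.median(P[:,2]),cv2.minAreaRect(P[:,:2].astype(np.float32)*1000))
m=(z>.066)&(z<.0805)&vis&(hsv[...,1]<120)
nl,lab,st,ce=cv2.connectedComponentsWithStats(m.astype(np.uint8))
for i in range(1,nl):
    if st[i,4]>300:
        P=W[lab==i];print('c',ce[i].round(),np.median(P[:,2]),cv2.minAreaRect(P[:,:2].astype(np.float32)*1000))
for n in ['side','scene']:
    c=cap(n,n+'10.png');W=cloud(c)
cv2.imwrite('pics/sc10c.png',cv2.resize(c['img'][90:270,250:450],None,fx=3,fy=3,interpolation=cv2.INTER_CUBIC)[:,:,::-1])
print(r.get_state())
E
```

```text
orange 1446 0.08359816600955439 ((484.9847717285156, 250.85328674316406), (35.510337829589844, 59.68025207519531), 63.17019271850586)
c [318.  48.] 0.07742877315754462 ((450.6928405761719, 186.50665283203125), (33.34425354003906, 91.96736907958984), 62.56059265136719)
c [318.  85.] 0.07748567183860416 ((466.6545104980469, 215.27828979492188), (24.46187400817871, 92.60618591308594), 62.59062957763672)
c [318. 158.] 0.07743742795539402 ((503.6820068359375, 284.5973205566406), (29.469823837280273, 93.09009552001953), 65.42990112304688)
c [318. 190.] 0.07749539517378251 ((519.439208984375, 316.7011413574219), (28.267093658447266, 92.59153747558594), 59.730857849121094)
{'time_s': 31.225, 'joints': array([ 4.89460140e+01,  8.99642580e+00, -4.15981591e+00, -1.06966577e-02,
       -7.69191259e+01, -7.63835748e+01]), 'qd': array([ 0.04210302,  0.11828857,  0.3637945 ,  0.07251747, -0.07888254,
       -0.0632551 ]), 'joint_torque': array([ 1.06363697e-02, -4.34233761e+01,  3.03640902e+01,  7.22482860e+00,
       -7.01720081e-02, -5.55673830e-05]), 'tcp_pos': array([0.50252264, 0.28505662, 0.30940492]), 'eef_rot': array([ 1.79972134e+02, -7.07973951e-02, -1.17439971e+02]), 'contact_force': array([ 0.94981916, -0.25115509,  0.3640737 ]), 'moment': array([0.05816171, 0.07884021, 0.04502393]), 'gripper_width': 0.0878645198903479}
```

View pics/w10.png

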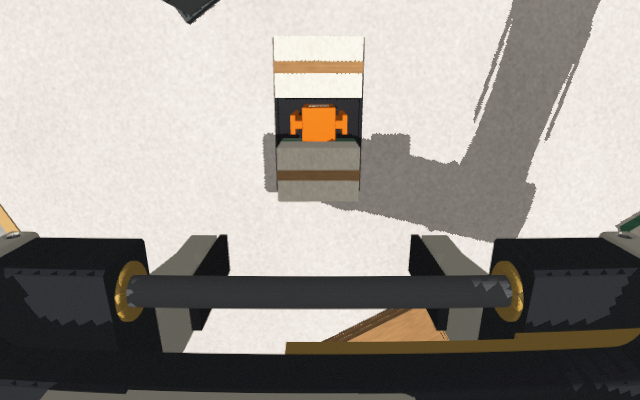

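View pics/sc10c.png

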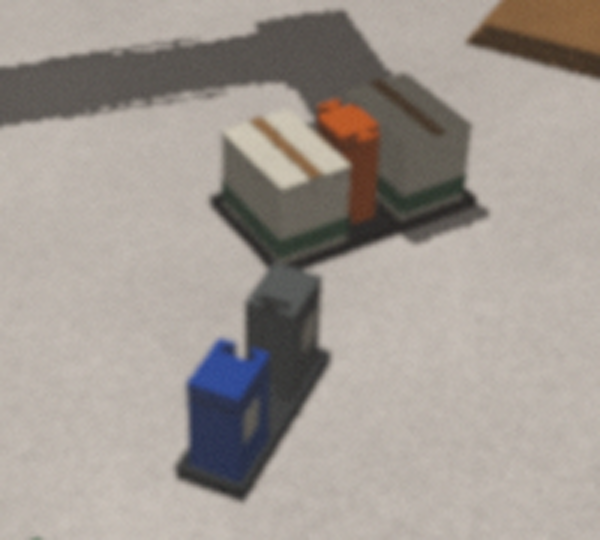

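View pics/side10.png

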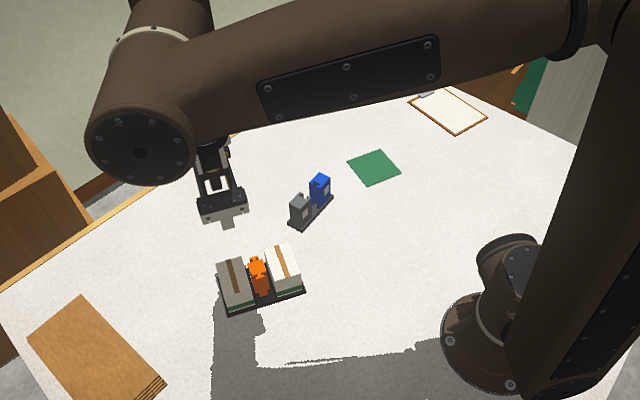

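The wrist view shows the orange bin upright and centred in the gap at (319,123), between the cartons at (318,67) and (318,172). The scene and side views show grey and blue standing in the dock. I'll do a numeric check on the neighbours, then hand in.

```bash
python3 - <<'E'
from h import *
import m
for n in ['scene','side']:
    d=np.load(n+'0.npz');c=cap(n);W=cloud(c)
    for t,(I,w) in dict(before=(d['img'],d['W']),after=(c['img'],W)).items():
        P=w[m.masks(I,w)[0]['blue']];P=P[P[:,2]>.07]
        z=w[...,2];g=(z>.078)&(z<.1)&(abs(w[...,0]-.549)<.035)&(w[...,1]>.035)&(w[...,1]<.08)
        print(n,t,'blue',m.rect(P),'grey',m.rect(w[g]),np.median(w[g][:,2]).round(4))
E
python3 -c "
from h import *
print(close_job())"
```

```text
scene before blue (array([563.4, -45.4]), array([35.5, 45.4]), 9.9) grey (array([550.4,  50. ]), array([37.9, 30.5]), 3.8) 0.0831
scene after blue (array([563.5, -43.2]), array([36.1, 47.8]), 7.5) grey (array([550.8,  50.9]), array([37.9, 34. ]), 4.7) 0.0831
side before blue (array([561.6, -42.6]), array([38.7, 47.9]), 6.2) grey (array([548.4,  52.1]), array([38.5, 32.4]), 4.0) 0.0845
side after blue (array([562.1, -42.1]), array([39.5, 49.3]), 7.7) grey (array([548.2,  50.8]), array([37.8, 34.5]), 5.6) 0.0846
the job is handed in; nothing more can be done
None
```

I moved the orange bin from the row to the green pad and then into the tray gap, and handed the job in at about 31 s of the 61 s allowed.

- **Row:** I gripped it by its x faces and lifted it straight up 121 mm, well past the 80 mm needed. The force reading never rose above roughly the bin's own weight, and grey and blue stayed down.
- **Pad:** I stood it upright on the pad, let go and moved clear. The pictures showed it upright and within about 2 mm of the pad's centre.
- **Tray:** I gripped it again across the two tongues (60 mm), lowered it lengthwise into the gap, let go and backed off to a TCP height of 0.31 m.

**Last checks**
- **Orange bin:** its top is level at 83.6 mm (84 mm expected). It sits about 1 mm from the gap centre I measured, and its axis is within 1° of the gap's.
- **Cartons:** still parallel at 62.6°, with centres within about 1 mm of the first look.
- **Grey and blue bins:** still upright in the dock. Most before-and-after positions agree to within 1.3 mm. The scene camera showed blue 2.2 mm different, but the side camera showed only 0.7 mm, so I put that down to measurement noise.
- **Forces:** the highest contact force I read was about 11 N, while setting the bin on the pad. These readings come only at the end of each move.

No check failed.

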